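# Unclip the cooker's intake grille for washing

## Task

Take the snap-in intake grille out of the sloping front of the countertop cooker so that it can be washed: find where along the lower edge its release tab sits, press the tab inward, swing the grille's lower edge up out of the frame and draw the lugs at its upper edge out of their slots, without forcing it. Lay the grille gently down, flat and with its finger rib upward, inside the steel wash tray, let go of it, and leave the egg carton, the oil bottle and the bowl where they are.

Things in the scene. Friction and masses are not known exactly. Their poses are not given: they have to be found in the camera images.
- cooker: steel induction cooker standing on the table, fixed, 400 mm deep (x) by 270 wide (y) by 98 high; origin at the centre of its underside; x points from its sloping front (nearest the robot) to its back, z up. The slope rises at 20 degrees from 30 mm high at the front edge to 94 mm high 175 mm farther back; behind it is a flat black glass top
- seat: opening in the cooker's slope that takes the grille. Origin under the fitted grille's centre, at its underside; x up the slope, y across, z square out of the slope. Opening 104 mm wide. Its flat steel rim has its face at z = 10 mm, 2 mm proud of the grille's face. Lower lip: x = -67 to -93 mm (the slope's end), underside z = 6 mm. Upper lip: from x = +69 mm, underside z = 5.5 mm
- slot (a point): middle of the upper lip's edge (seat x = +69 mm, z = 0); the line through it parallel to the seat's y serves as the hinge when the grille is swung out; axes as the seat's
- grille_center (a point): centre of the grille's plate: grey plastic with slits, 130 mm long (x), 100 wide (y), 8 thick, 0.14 to 0.25 kg. Axes are the seat's when fitted. x points to its upper end, where two lugs (16 wide, 3.5 thick, at y = +-30 mm, flush with the underside) reach 12 mm past the plate, the last 8 mm under the upper lip. A fixed finger rib 84 long (y), 22 high stands across its face from x = -18 to -24 mm
- lug_end (a point): point of the grille (69 mm towards x from its centre, at its underside) that lies on slot when it is fitted
- pinch (a point): point of the grille (y = 0) mid-way between the rib's upper-side face (x = -18 mm) and the line of the tab's outer face (x = -56 mm unpressed), 12 mm above the plate's face; axes as the grille's. Tab and rib measure 38 mm over their outer faces, 30 mm with the tab pressed home, and can be squeezed together between two fingers. The tab itself may be up to 34 mm to either side of here
- tab (a joint): release tab: upright paddle 14 mm wide (y), 5 thick, 22 high above the plate's face, on a rail along the lower edge; it may sit anywhere within 34 mm of the middle: see or feel for it, it is not reported. Pressed towards the rib (+x) it reads in m: 0 out and latched, 0.008 fully in; 10 N to start, 16 N fully in; springs back. Its nose, 5.5 mm under the lower lip, is clear from 6.5 mm
- tray: fixed open steel wash tray, 250 mm (x) by 200 (y), 35 high, walls 4 mm, floor 4 mm thick; origin at the centre of its underside. It may stand on either side of the cooker, at an angle
- eggs: egg carton with eggs, 200 by 150 mm, about 70 high, 0.7 kg, standing on the table on the other side; origin at the centre of its underside. A bystander
- oil: upright oil bottle, 68 mm across, 230 high, origin at the centre of its underside. A bystander
- bowl: white bowl, 104 mm across, 50 high, origin at the centre of its underside. A bystander
- grille: the grille itself, origin at the centre of its underside; axes as for grille_center

How it is judged (in metres and radians):
On the way, in this order (a step that is already met when the one before it is completed fails the run):
1. the tab is pressed in while the grille still sits in its frame (value of joint tab above 0.006 m and distance of grille_center from where it was at the start of the episode below 0.012 m), for 0.1 s.
2. the grille's lower edge is swung up while its lugs are still at the slots (angle between the z axis of grille_center and the z axis of seat, either way round above 0.12 rad and distance between lug_end and slot below 0.02 m).
At the end, for the whole second after the job is handed in: the grille lies inside the wash tray, rib upward, within 0.1 rad of level and with its plate on the tray's floor (its centre less than 14 mm above the tray's underside, within 75 mm of the tray's centre along the tray's x and 60 mm along its y), released (x of grille_center in the frame of tray between -0.075 and 0.075 m and y of grille_center in the frame of tray between -0.06 and 0.06 m and z of grille_center in the frame of tray below 0.014 m and angle between grille_center's own z axis and vertical below 0.1 rad); the robot touches nothing.
It fails at once if the egg carton, oil bottle or bowl is moved more than 30 mm or tipped (distance of any of eggs, oil, bowl from where it was at the start of the episode above 0.03 m or angle between any of eggs, oil, bowl's own z axis and vertical above 0.4 rad).
It fails at once if the grille is forced: more than 80 N between it and the cooker (contact force between grille and cooker above 80 N).
It fails at once if the grille is dropped or thrown: faster than 0.7 m/s while no finger touches it (linear speed of grille above 0.7 m/s and contact force between the fingers and grille below 0.05 N).
It also fails if it takes over 58 s, if anything falls off the work surface, if the arm or the gripper's body presses on something with over 40 N, if the wrist force passes 120 N, or if a joint passes its speed limit or range.

## Robot

A 7-joint arm with a two-finger parallel gripper is mounted at the origin on the work surface. World frame = base frame: x ahead of the robot, y to its left, z up, the work surface at z = 0. Lengths are in m, angles in degrees, forces in N, time in s.
With the tool pointing down it reaches from about 0.35 to 0.9 m from the base axis. Payload 19.9 kg.
Tool frame: the origin (TCP) lies at the very end of the fingers, on their centre line; the grasp point (between the pads) lies 19 mm behind it (tcp_to_grasp is the distance from the TCP to the grasp point, in m); z points along the fingers, y is the line along which they close (so a half turn about z gives the same grasp; the last joint's range is limited). The gripper opens to 85 mm and grips with 20 to 120 N. Pads are 22 mm wide; open, the fingers measure 114 mm over their backs; the gripper's body (76 mm by 85 mm) begins 54 mm behind the grasp point. The pads swing forward as they close: fully open they stand 13 mm farther back than shut.
Start: joints at [71.476, 23.915, -0.59, 92.452, 0.269, 63.638, -3.037], TCP at [0.174, -0.6, 0.199] pointing down, gripper open.
Joint ranges: [-161.28, 161.28], [-22.2, 115.67], [-73.04, 71.86], [3.21, 147.25], [-68.34, 248.33], [10.77, 114.83], [-161.83, 161.83]. Speed limits (degrees/s): [108.29, 108.29, 136.94, 136.94, 172.46, 172.46, 172.46].

## Interface

Orientations are given as [roll, pitch, yaw] about the fixed x, y, z axes, in that order (R = Rz(yaw) Ry(pitch) Rx(roll)).
In Python, from bench import * gives the robot as it stands.
- The arm moves only by the tool play_rows, never from a script. Its argument "plan" is a list of rows, each a list of 7 numbers: the turn, a rotation vector about the tool's x, y, z normalised to -1 to 1, where 1 is pi/4 rad, then the shift along the tool's x, y, z normalised to -1 to 1, where 1 is 400 mm, then the opening, from 0 (shut) to 1 (fully open). In form: [[ax, ay, az, x, y, z, hand], ...]. A call has 1 to 12 rows; each row is the pose to reach, as a shift and turn from the pose commanded when the call began, along the tool's axes at that moment; what a row does not reach only later rows make up. A row lasts 1/8 s, in which the tool goes at most 62.5 mm and 10.7 degrees, less where a joint would pass 70% of its speed; a pose out of reach is approached as far as the arm can. A call with a number of a shift or a turn outside -1 to 1 is refused whole. A call with a gripper value outside its range is refused whole. The fingers move at their own pace and stop on an object; "squeeze" is the grip in N (left out, the last holds). Time passes only in rows, so rows that repeat a pose let the fingers close. It gives the time, the measured TCP pose, the force, the opening and the grip force at its end, in the units of the state.
- read_state(): the state, without advancing time (a new reading comes with each control period).
- read_camera(name): name is "side" or "top" or "wrist"; returns the picture (480x640x3 uint8, red, green, blue); there is no depth.
- calibration(name): a dict with "K" (3x3 intrinsics, pixels), "D" ([k1, k2, p1, p2, k3] as OpenCV has them; the pictures are not rectified), "T" (4x4, takes a point from camera to world coordinates). Camera axes: x right, y down, z forward; pixel columns grow to the right and rows downward; lengths in m; the calibration is good to about 2 mm. A picture is of the moment at which its call begins: read the wrist's pose just before it. calibration takes no time and is no camera call; for the wrist camera it gives the pose at the moment of the call.
- sign_off(): hands the job in; it is judged then, once.
The state is a dict: "t": time; "qpos": joint angles; "joint_velocities": joint speeds; "effort": joint torques, N m; "tcp_pos": TCP position; "tool_rot": TCP orientation; "wrist_force": force on the tool from outside, world axes, zero at the start; "torque": the same for the moment, N m; "grip_width": finger opening in m; "grasp_force": force on a finger pad.
Only numpy, scipy, OpenCV 4.12 (cv2) and the standard library are available. Lean on these libraries where they do the work, as an engineer would, in place of code of your own. Each camera call takes 0.05 s, during which the arm holds its last target. There are 200 camera calls.

## Working session

There is one attempt and no reset: what is moved stays moved. The work goes in short steps, Python scripts to look and compute and a tool call to move; the robot and the scene stay as the last step left them, time stands still between calls to the robot, and variables do not carry over. Pictures are saved under pics/ and viewed, at most 10 in all, crops included, and the job is handed in when it is done.

Besides the shell and the picture viewer there is one more tool, called after ">>>" by a JSON object that holds its "fn" and its "kwargs", one argument or row to a line. play_rows: Moves the arm, as the interface text tells. Scaled input: -1 to 1 covers 400 mm each way for a shift and pi/4 rad each way for a turn. Its arguments: {"type":"object","properties":{"plan":{"type":"array","items":{"type":"array","items":{"type":"number","minimum":-1,"maximum":1}}},"squeeze":{"type":"number"}},"required":["plan"]}

```bash
mkdir -p pics; cat > h.py <<'E'
from bench import *
import numpy as np, cv2
E
python3 - <<'E'
from h import *
s=read_state();print({k:np.round(v,3).tolist() for k,v in s.items()})
for n in("top","side"):
    im=read_camera(n);cv2.imwrite(f"pics/{n}0.png",im[:,:,::-1])
    c=calibration(n);print(n,np.round(c["K"],1).tolist(),np.round(c["D"],3),np.round(c["T"],3).tolist())
E
```

```text
{'t': 0.0, 'qpos': [71.477, 23.947, -0.592, 92.485, 0.269, 63.639, -3.036], 'joint_velocities': [0.045, -0.014, -0.004, 0.024, -0.042, -0.002, -0.068], 'effort': [-0.002, -86.445, 0.678, -43.49, 0.019, 0.007, -0.0], 'tcp_pos': [0.174, -0.6, 0.198], 'tool_rot': [-179.93, 0.004, 16.148], 'wrist_force': [0.069, -0.095, -0.078], 'torque': [-0.006, 0.054, 0.019], 'grasp_force': 0.0, 'grip_width': 0.085}
top [[525.4, 0.0, 318.6], [0.0, 525.4, 237.3], [0.0, 0.0, 1.0]] [-0.088  0.     0.     0.     0.   ] [[0.025, -0.994, 0.103, 0.474], [-1.0, -0.025, 0.003, -0.019], [-0.0, -0.104, -0.995, 1.071], [0.0, 0.0, 0.0, 1.0]]
side [[507.3, 0.0, 317.3], [0.0, 507.3, 252.9], [0.0, 0.0, 1.0]] [-0.03  0.    0.    0.    0.  ] [[0.989, -0.123, 0.088, 0.476], [-0.15, -0.742, 0.653, -0.628], [-0.015, -0.659, -0.752, 0.805], [0.0, 0.0, 0.0, 1.0]]
```

View pics/top0.png

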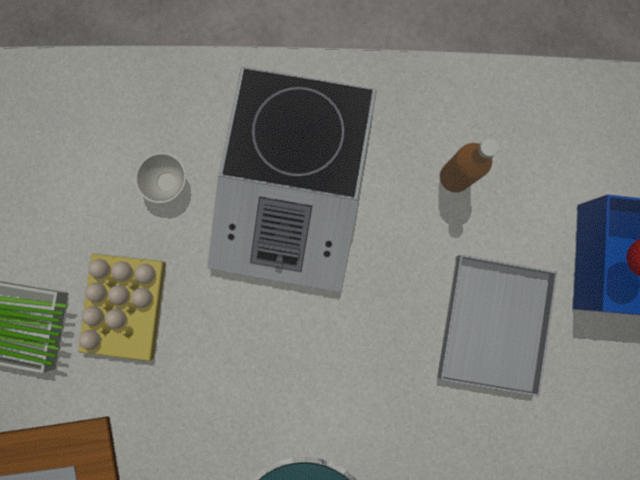

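View pics/side0.png

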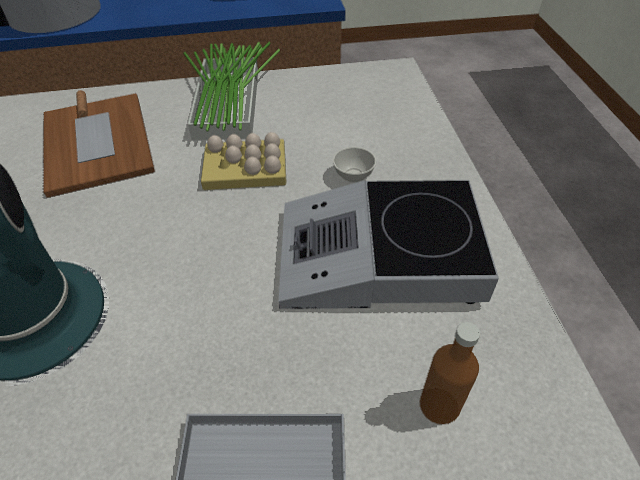

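```bash
python3 - <<'E'
import cv2
a=cv2.imread("pics/top0.png")[170:300,200:365];b=cv2.imread("pics/side0.png")[175:315,270:380]
cv2.imwrite("pics/c1.png",cv2.resize(a,None,fx=4.5,fy=4.5,interpolation=cv2.INTER_CUBIC))
cv2.imwrite("pics/c2.png",cv2.resize(b,None,fx=4,fy=4,interpolation=cv2.INTER_CUBIC))
E
```

```text
(no output)
```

View pics/c1.png

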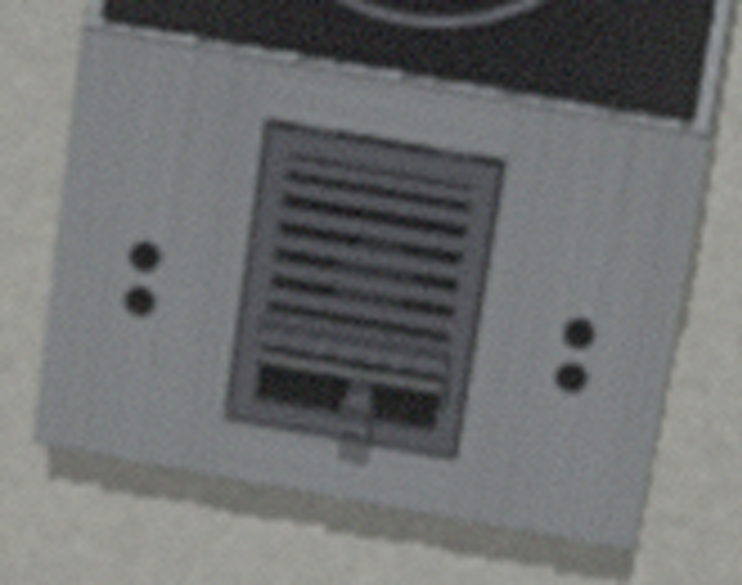

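View pics/c2.png

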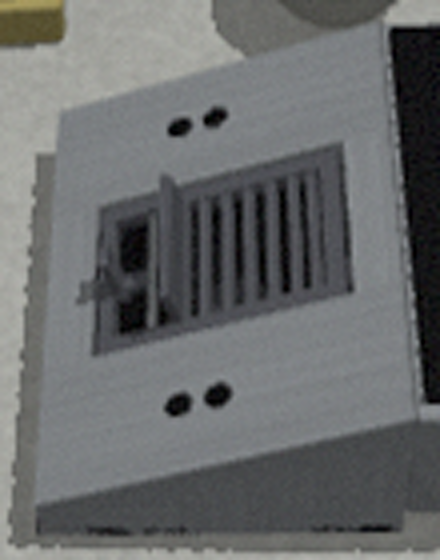

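```bash
cat >> h.py <<'E'
from scipy.spatial.transform import Rotation as R
from scipy.optimize import least_squares
def proj(c,P):
    T=np.linalg.inv(c["T"]);P=np.atleast_2d(P)
    return cv2.projectPoints(P@T[:3,:3].T+T[:3,3],np.zeros(3),np.zeros(3),np.array(c["K"]),np.array(c["D"],float))[0][:,0]
def cooker2world(p,P): # p x y yaw
    return R.from_euler('z',p[2]).apply(P)+[p[0],p[1],0]
SR=R.from_euler('y',-20,degrees=True)  # seat axes in cooker
SO=np.array([-.1125,0,.062])-.01*SR.apply([0,0,1])
def seat2c(P): return SR.apply(P)+SO
E
cat > fit.py <<'E'
from h import *
ct,cs=calibration("top"),calibration("side")
co=seat2c(np.array([[69,52,10],[69,-52,10],[-67,-52,10],[-67,52,10]])/1e3)
fc=np.array([[-.2,.135,.03],[-.2,-.135,.03]])
tp=np.array([[268,122],[503,160],[457,457],[228,418],[38,440],[635,548]])/4.5+[200,170]-.4
sp=np.array([[345,143],[353,292],[94,355],[100,207],[62,112],[38,505]])/4+[270,175]-.4
W=np.vstack([co,fc])
f=lambda p:np.concatenate([(proj(ct,cooker2world(p,W))-tp).ravel(),(proj(cs,cooker2world(p,W))-sp).ravel()])
r=least_squares(f,[.6,0,-.15]);print("cooker",r.x,np.degrees(r.x[2]));print(r.fun.reshape(-1,2).round(1).tolist())
p=r.x
print("seat origin",cooker2world(p,SO[None]))
# tab: top of paddle outer
tt=np.array([352,462])/4.5+[200,170]-.4; ts=np.array([80,292])/4+[270,175]-.4
for y in (-.02,-.01,0,.01,.02):
    q=cooker2world(p,seat2c(np.array([[-.056,y,.030]])));print(y,(proj(ct,q)-tt).round(1),(proj(cs,q)-ts).round(1))
# tray
tr=np.array([[125,100],[125,-100],[-125,-100],[-125,100]])/1e3
tr=np.c_[tr,np.full(4,.035)]
pix=np.array([[459,256],[554,271.5],[539.5,394],[439,381]])
g=lambda p:(proj(ct,cooker2world(p,tr))-pix).ravel()
r=least_squares(g,[.4,-.4,-.15]);print("tray",r.x,np.degrees(r.x[2]),r.fun.round(1))
E
python3 fit.py
```

```text
cooker [ 0.69446511  0.04089231 -0.14928116] -8.553180504201972
[[-0.4, -1.8], [1.1, -1.0], [0.2, 0.4], [-0.9, -0.2], [-1.2, 0.0], [0.0, -0.1], [-0.3, -0.5], [0.6, 0.3], [-0.7, 1.0], [-0.6, 0.1], [-0.9, 0.1], [-0.8, 0.6]]
seat origin [[0.58659847 0.05711546 0.05260307]]
-0.02 [[ 7.1 -5.9]] [[ 4.5 -3. ]]
-0.01 [[ 2.  -6.8]] [[ 4.7 -6.7]]
0 [[-3.1 -7.7]] [[  4.8 -10.4]]
0.01 [[-8.2 -8.6]] [[  4.9 -14. ]]
0.02 [[-13.3  -9.5]] [[  5.1 -17.6]]
tray [ 0.41650114 -0.37605908 -0.13566981] -7.7733076821594675 [-1.3 -1.1  0.8 -0.9 -0.5  1.9  1.   0.1]
```

```bash
cat >> h.py <<'E'
CK=np.array([.69447,.04089,-.14928])
def seatpose(x,y,z,tilt=0,CK=CK): # TCP at seat (x,y,z) mm; tool z=-seat z, tool y=-seat x ; hinge tilt handled elsewhere
    p=cooker2world(CK,seat2c(np.array([[x,y,z]])/1e3))[0]
    Rs=R.from_euler('z',CK[2])*SR
    return p,Rs*R.from_matrix(np.array([[0,-1,0],[-1,0,0],[0,0,-1]]).T)
def cur():
    s=read_state();return np.array(s["tcp_pos"]),R.from_euler('xyz',s["tool_rot"],degrees=True)
def row(p,r,p0=None,r0=None):
    if p0 is None: p0,r0=cur()
    return np.round(np.r_[(r0.inv()*r).as_rotvec()/(np.pi/4),r0.inv().apply(p-p0)/.4],4).tolist()
E
python3 - <<'E'
from h import *
for s in ((-34,-8,160),):
    p,r=seatpose(*s);print(p,r.as_euler('xyz',degrees=True),row(p,r))
c=calibration("wrist");p0,r0=cur();T=c["T"]
print(r0.inv().apply(T[:3,3]-p0),(r0.inv()*R.from_matrix(T[:3,:3])).as_matrix().round(3),np.round(c["K"],0).tolist())
E
```

```text
[0.4997047  0.0620925  0.19132521] [-160.            0.          -98.55311397] [0.2839, 0.4456, 2.5187, 1.2433, -1.3633, 0.0191]
[ 0.06771432 -0.00059566 -0.1753408 ] [[-0.    -0.965 -0.262]
 [ 1.    -0.    -0.   ]
 [ 0.    -0.262  0.965]] [[412.0, 0.0, 326.0], [0.0, 412.0, 240.0], [0.0, 0.0, 1.0]]
```

```bash
sed -i 's/\[\[0,-1,0\],\[-1,0,0\],\[0,0,-1\]\]/[[0,1,0],[1,0,0],[0,0,-1]]/' h.py
python3 - <<'E'
from h import *
p,r=seatpose(-34,-8,160);print(p,r.as_euler('xyz',degrees=True),row(p,r))
E
```

```text
[0.4997047  0.0620925  0.19132521] [160.           0.          81.44688603] [-0.3963, 0.2525, -1.4358, 1.2433, -1.3633, 0.0191]
```

>>> {"fn": "play_rows", "kwargs": {
  "plan": [
    [-0.2,0.13,-0.72,0.62,-0.68,-0.1,1],
    [-0.2,0.13,-0.72,0.62,-0.68,-0.1,1],
    [-0.2,0.13,-0.72,0.62,-0.68,-0.1,1],
    [-0.2,0.13,-0.72,0.62,-0.68,-0.1,1],
    [-0.2,0.13,-0.72,0.62,-0.68,-0.1,1],
    [-0.2,0.13,-0.72,0.62,-0.68,-0.1,1],
    [-0.2,0.13,-0.72,0.62,-0.68,-0.1,1],
    [-0.2,0.13,-0.72,0.62,-0.68,-0.1,1]
  ]
}}

```text
t: 1.1
tcp_pos: [0.3361, -0.2704, 0.2389]
tool_rot: [169.9, -3.0, 48.9]
wrist_force: [-1.2, -0.2, 0.1]
grip_width: 0.0856
grasp_force: 0.0
```

```bash
python3 - <<'E'
from h import *
p,r=seatpose(-34,-8,160);print(cur()[0],row(p,r))
E
```

```text
[ 0.3361441  -0.27036728  0.23894018] [-0.1938, 0.1249, -0.7157, 0.8876, -0.2636, 0.1216]
```

>>> {"fn": "play_rows", "kwargs": {
  "plan": [
    [-0.1938,0.1249,-0.7157,0.8876,-0.2636,0.1216,1],
    [-0.1938,0.1249,-0.7157,0.8876,-0.2636,0.1216,1],
    [-0.1938,0.1249,-0.7157,0.8876,-0.2636,0.1216,1],
    [-0.1938,0.1249,-0.7157,0.8876,-0.2636,0.1216,1],
    [-0.1938,0.1249,-0.7157,0.8876,-0.2636,0.1216,1],
    [-0.1938,0.1249,-0.7157,0.8876,-0.2636,0.1216,1],
    [-0.1938,0.1249,-0.7157,0.8876,-0.2636,0.1216,1],
    [-0.1938,0.1249,-0.7157,0.8876,-0.2636,0.1216,1],
    [-0.1938,0.1249,-0.7157,0.8876,-0.2636,0.1216,1]
  ]
}}

```text
t: 2.22
tcp_pos: [0.4998, 0.0611, 0.191]
tool_rot: [160.1, -0.0, 81.4]
wrist_force: [-0.7, -0.5, 0.4]
grip_width: 0.0854
grasp_force: 0.0
```

```bash
python3 - <<'E'
from h import *
p,r=seatpose(-34,-8,160);print(row(p,r),np.round(read_state()["qpos"],0))
c=calibration("wrist");im=read_camera("wrist");im=im[:,:,::-1].copy()
np.save("wc.npy",np.r_[c["T"].ravel(),np.ravel(c["K"]),np.ravel(c["D"])])
cv2.imwrite("pics/w1.png",im)
E
```

```text
[-0.0015, 0.0003, -0.002, 0.0024, -0.0002, -0.0009] [ 40.   5. -57. 123.  21.  37. -40.]
```

View pics/w1.png

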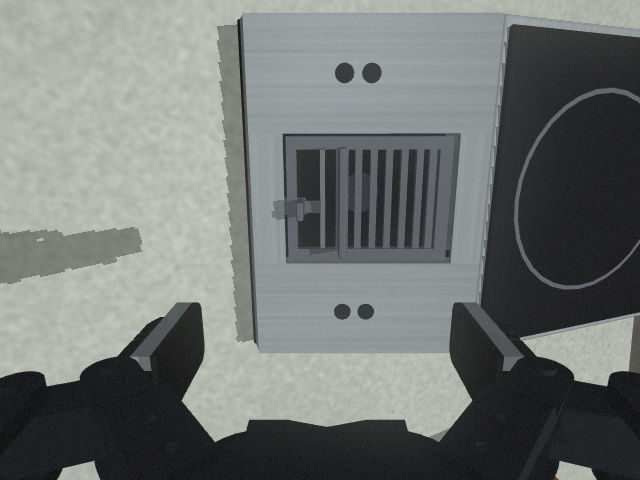

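The wrist picture shows the opening with corners (285,134), (461,134), (448,263), (288,263), the rib's top edge at x≈342, and the tab's paddle at about (300,209).

```bash
python3 - <<'E'
from h import *
a=np.load("wc.npy");c=dict(T=a[:16].reshape(4,4),K=a[16:25].reshape(3,3),D=a[25:])
co=np.array([[69,52,10],[69,-52,10],[-67,-52,10],[-67,52,10]])/1e3
W=seat2c(co);pix=np.array([[461,134],[448,263],[288,263],[285,134]])
fe=np.array([[-.2,.135,.03],[-.2,-.135,.03]]);W=np.vstack([W,fe]);pix=np.vstack([pix,[[241,14],[258,352]]])
print((proj(c,cooker2world(CK,W))-pix).round(1).tolist())
f=lambda p:(proj(c,cooker2world(p,W))-pix).ravel()
r=least_squares(f,CK);print(r.x,r.fun.round(1))
g=lambda y:proj(c,cooker2world(r.x,seat2c(np.array([[-.0535,y,.030]]))))[0]
for y in (-.02,-.01,0): print(y,g(y))
print("rib",proj(c,cooker2world(r.x,seat2c(np.array([[-.021,.042,.030],[-.021,-.042,.030]])))))
E
python3 -c "
import cv2
a=cv2.imread('pics/w1.png')[120:280,240:360];cv2.imwrite('pics/w1c.png',cv2.resize(a,None,fx=3.7,fy=3.7,interpolation=2))"
```

```text
[[-0.8, 3.1], [1.7, 3.4], [-2.3, 3.5], [-3.1, 3.3], [0.8, 3.2], [0.6, 3.7]]
[ 0.69535037  0.04321061 -0.15026361] [ 0.1 -0.3  2.4  0.6 -1.9  0.5 -2.4 -0.2  1.5 -0.8  0.9  0.9]
-0.02 [300.20132649 231.78263369]
-0.01 [299.974572   218.92413028]
0 [299.74396522 205.84812835]
rib [[343.74375183 148.40832776]
 [342.61127991 259.35210129]]
```

View pics/w1c.png

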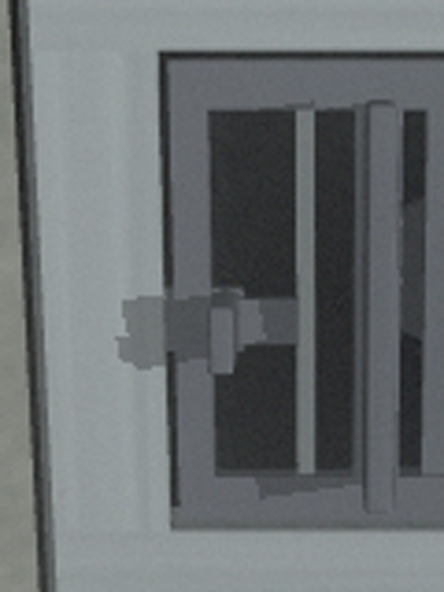

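```bash
sed -i 's/^CK=.*/CK=np.array([.69535,.04321,-.15026])/' h.py
python3 - <<'E'
from h import *
for z in(60,30,15):
    p,r=seatpose(-34,-4.5,z);print(row(p,r))
E
```

```text
[-0.0008, 0.0005, -0.0011, 0.0182, 0.001, 0.25]
[-0.0008, 0.0005, -0.0011, 0.0183, 0.001, 0.325]
[-0.0008, 0.0005, -0.0011, 0.0183, 0.001, 0.3625]
```

>>> {"fn": "play_rows", "kwargs": {
  "plan": [
    [0,0,0,0.018,0.001,0.12,0.7],
    [0,0,0,0.018,0.001,0.25,0.7],
    [0,0,0,0.018,0.001,0.29,0.7],
    [0,0,0,0.018,0.001,0.325,0.7],
    [0,0,0,0.018,0.001,0.345,0.7],
    [0,0,0,0.018,0.001,0.3625,0.7],
    [0,0,0,0.018,0.001,0.3625,0.7],
    [0,0,0,0.018,0.001,0.3625,0.7]
  ],
  "squeeze": 40
}}

```text
t: 3.28
tcp_pos: [0.5505, 0.062, 0.0558]
tool_rot: [160.0, -0.0, 81.4]
wrist_force: [0.1, 0.1, 1.1]
grip_width: 0.06
grasp_force: 0.0
```

```bash
python3 - <<'E'
from h import *
p,r=seatpose(-34,-4.5,15);print(row(p,r))
im=read_camera("wrist")[:,:,::-1];cv2.imwrite("pics/w2.png",im)
E
```

```text
[0.0007, -0.0006, 0.0008, -0.0034, -0.001, 0.0015]
```

View pics/w2.png

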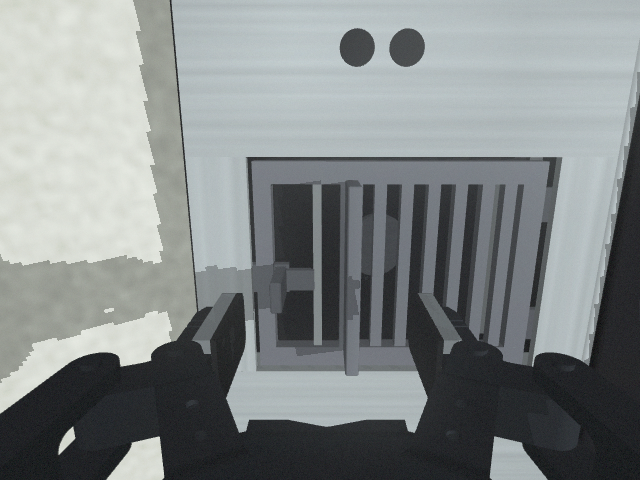

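```bash
python3 - <<'E'
from h import *
c=calibration("wrist");p0,r0=cur()
for q in([.011,-.03,0],[-.011,-.03,0],[.011,-.03,-.01],[.011,-.03,-.03],[-.011,-.03,-.03]): print(q,proj(c,p0+r0.apply(q)))
for y in(.0025,-.0045,-.0115):print(y,proj(c,cooker2world(CK,seat2c(np.array([[-.0535,y,.030],[-.0535,y,.010]])))).round(0).tolist())
print(proj(c,cooker2world(CK,seat2c(np.array([[69,52,10],[69,-52,10],[-67,-52,10],[-67,52,10]])/1e3))))
E
```

```text
[0.011, -0.03, 0] [[256.15989519 259.56229122]]
[-0.011, -0.03, 0] [[258.2859499  305.25750379]]
[0.011, -0.03, -0.01] [[252.20774951 266.81417889]]
[0.011, -0.03, -0.03] [[242.82141282 284.03728104]]
[-0.011, -0.03, -0.03] [[245.80943546 337.11605244]]
0.0025 [[275.0, 283.0], [280.0, 267.0]]
-0.0045 [[276.0, 298.0], [281.0, 281.0]]
-0.0115 [[276.0, 314.0], [281.0, 295.0]]
[[562.1968853  158.16283855]
 [530.74776291 371.69194041]
 [256.37155154 371.27319295]
 [245.87072448 157.86177385]]
```

>>> {"fn": "play_rows", "kwargs": {
  "plan": [
    [0,0,0,0,0,0,0.3],
    [0,0,0,0,0,0,0.3],
    [0,0,0,0,0,0,0.3],
    [0,0,0,0,0,0,0.3]
  ],
  "squeeze": 25
}}

```text
t: 3.82
tcp_pos: [0.5504, 0.0621, 0.0553]
tool_rot: [160.0, -0.0, 81.4]
wrist_force: [-0.3, -0.6, 0.3]
grip_width: 0.0254
grasp_force: 0.0
```

```bash
python3 - <<'E'
from h import *
im=read_camera("wrist")[:,:,::-1];cv2.imwrite("pics/w3.png",im)
E
```

```text
(no output)
```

View pics/w3.png

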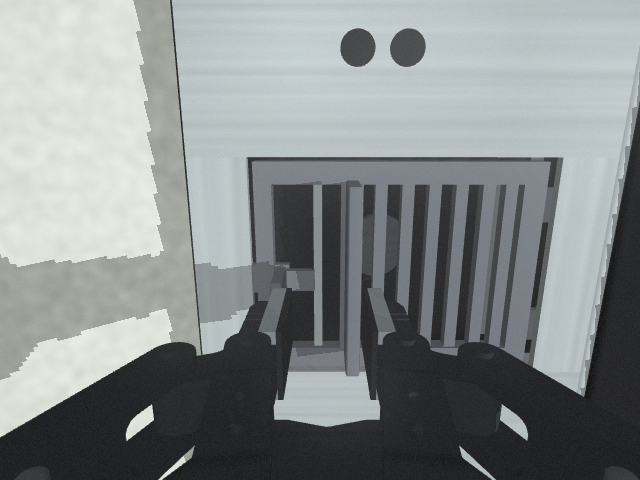

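>>> {"fn": "play_rows", "kwargs": {
  "plan": [
    [0,0,0,0,0,0,0.7],
    [0,0,0,0,0,0,0.7],
    [0,0,0,0,0,0.012,0.7],
    [0,0,0,0,0,0.025,0.7],
    [0,0,0,0,0,0.037,0.7],
    [0,0,0,0,0,0.037,0.7]
  ]
}}

```text
t: 4.62
tcp_pos: [0.5553, 0.0614, 0.0409]
tool_rot: [160.0, -0.0, 81.5]
wrist_force: [-0.1, -0.4, 0.4]
grip_width: 0.0598
grasp_force: 0.0
```

```bash
python3 - <<'E'
from h import *
p,r=seatpose(-34,-4.5,0);print(row(p,r))
im=read_camera("wrist")[:,:,::-1];cv2.imwrite("pics/w4.png",im)
g=cv2.cvtColor(im,cv2.COLOR_BGR2GRAY)
s=cv2.imread("pics/side0.png");im2=read_camera("side")[:,:,::-1];cv2.imwrite("pics/s2.png",np.hstack([cv2.resize(im2[120:320,220:400],None,fx=2.2,fy=2.2),cv2.resize(im[200:400,160:340],None,fx=2.2,fy=2.2)]))
E
```

```text
[-0.0009, -0.0007, 0.0012, -0.0037, 0.0004, 0.0]
```

View pics/s2.png

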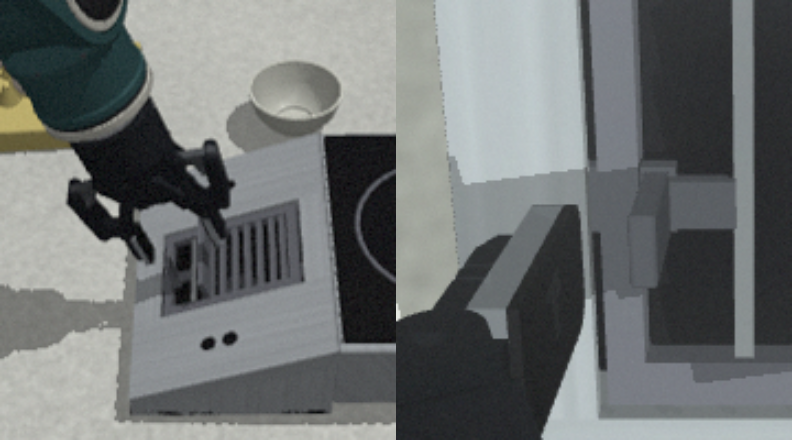

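```bash
python3 - <<'E'
from h import *
c=calibration("side");w=calibration("wrist");p0,r0=cur()
for z in(0,-.01,-.02,-.03,-.04):
  print(z,[proj(k,p0+r0.apply([[x,s*.03,z] for s in(-1,1) for x in (.011,-.011)])).round(0).tolist() for k in(c,w)])
E
```

```text
0 [[[297.0, 244.0], [297.0, 252.0], [324.0, 236.0], [324.0, 244.0]], [[256.0, 260.0], [258.0, 305.0], [391.0, 260.0], [389.0, 305.0]]]
-0.01 [[[295.0, 240.0], [295.0, 248.0], [322.0, 233.0], [322.0, 241.0]], [[252.0, 267.0], [255.0, 315.0], [395.0, 267.0], [392.0, 315.0]]]
-0.02 [[[293.0, 237.0], [293.0, 245.0], [321.0, 230.0], [321.0, 238.0]], [[248.0, 275.0], [250.0, 325.0], [398.0, 275.0], [396.0, 325.0]]]
-0.03 [[[291.0, 234.0], [291.0, 242.0], [319.0, 227.0], [319.0, 235.0]], [[243.0, 284.0], [246.0, 337.0], [403.0, 284.0], [400.0, 337.0]]]
-0.04 [[[289.0, 231.0], [289.0, 239.0], [317.0, 224.0], [317.0, 232.0]], [[237.0, 294.0], [241.0, 350.0], [408.0, 295.0], [405.0, 351.0]]]
```

>>> {"fn": "play_rows", "kwargs": {
  "plan": [
    [0,0,0,0,0,0.01,0.7],
    [0,0,0,0,0,0.02,0.7],
    [0,0,0,0,0,0.03,0.7],
    [0,0,0,0,0,0.035,0.7],
    [0,0,0,0,0,0.035,0.7]
  ]
}}

```text
t: 5.35
tcp_pos: [0.5601, 0.0607, 0.0281]
tool_rot: [160.0, -0.0, 81.5]
wrist_force: [-0.7, 0.8, -1.0]
grip_width: 0.0599
grasp_force: 0.0
```

```bash
python3 - <<'E'
from h import *
im=read_camera("wrist")[:,:,::-1];im2=read_camera("side")[:,:,::-1];cv2.imwrite("pics/s3.png",np.hstack([cv2.resize(im2[180:300,260:350],None,fx=4,fy=4,interpolation=2),cv2.resize(im[160:400,180:460],None,fx=1.5,fy=2)]))
E
```

```text
(no output)
```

View pics/s3.png

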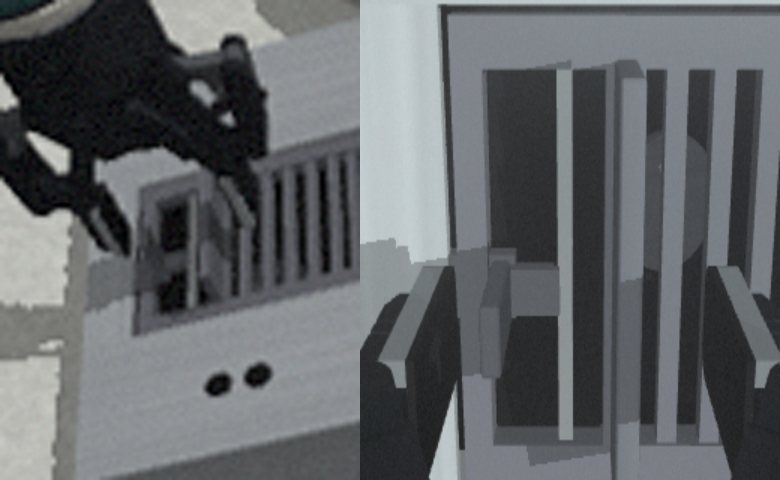

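>>> {"fn": "play_rows", "kwargs": {
  "plan": [
    [0,0,0,0,0,0,0.4],
    [0,0,0,0,0,0,0.3],
    [0,0,0,0,0,0,0.2],
    [0,0,0,0,0,0,0.2],
    [0,0,0,0,0,0,0.2],
    [0,0,0,0,0,0,0.2]
  ],
  "squeeze": 35
}}

```text
t: 6.2
tcp_pos: [0.5603, 0.0608, 0.0289]
tool_rot: [160.0, -0.0, 81.5]
wrist_force: [-8.1, -0.3, 15.5]
grip_width: 0.0289
grasp_force: 34.0
```

>>> {"fn": "play_rows", "kwargs": {
  "plan": [
    [0,0,0,0,0,0,0.1],
    [0,0,0,0,0,0,0.1],
    [0.03,0,0,0,-0.001,-0.006,0.1],
    [0.064,0,0,0,-0.0014,-0.013,0.1],
    [0.095,0,0,0,-0.002,-0.0195,0.1],
    [0.127,0,0,0,-0.0022,-0.026,0.1],
    [0.127,0,0,0,-0.0022,-0.026,0.1]
  ],
  "squeeze": 60
}}

```text
t: 7.08
tcp_pos: [0.5556, 0.0609, 0.0374]
tool_rot: [165.8, -0.0, 81.4]
wrist_force: [2.5, -0.5, -6.8]
grip_width: 0.027
grasp_force: 59.4
```

>>> {"fn": "play_rows", "kwargs": {
  "plan": [
    [0.032,0,0,0,-0.001,-0.0065,0.1],
    [0.064,0,0,0,-0.002,-0.013,0.1],
    [0.095,0,0,0,-0.0023,-0.0195,0.1],
    [0.127,0,0,0,-0.0023,-0.026,0.1],
    [0.127,0,0,0,-0.0023,-0.026,0.1],
    [0.127,0,0,0,-0.0023,-0.026,0.1]
  ]
}}

```text
t: 7.82
tcp_pos: [0.5522, 0.0618, 0.0474]
tool_rot: [171.4, -0.0, 81.4]
wrist_force: [-1.5, -0.2, -8.2]
grip_width: 0.0272
grasp_force: 60.4
```

```bash
python3 - <<'E'
from h import *
import cv2
im=read_camera("side")[:,:,::-1];cv2.imwrite("pics/s4.png",im)
a=cv2.imread("pics/side0.png")
print(read_state()["wrist_force"])
# hinge-side sanity: change in the upper grille area vs start
c=calibration("side")
Rs=R.from_euler('z',CK[2])*SR
H=np.array([.069,0,0])
def at(th,P): return cooker2world(CK,seat2c(R.from_euler('y',th).apply(np.array(P)-H)+H))
P=[[-.065,-.05,.008],[.065,-.05,.008],[-.021,-.042,.03],[-.065,-.05,0]]
for th in(0,.2): print(th,proj(c,at(th,P)).round(0).tolist())
E
```

```text
[-2.13076245  0.26332052 -8.5627189 ]
0 [[294.0, 263.0], [357.0, 247.0], [311.0, 248.0], [296.0, 265.0]]
0.2 [[291.0, 254.0], [358.0, 247.0], [311.0, 241.0], [292.0, 257.0]]
```

```bash
python3 - <<'E'
import cv2,numpy as np
a=cv2.imread("pics/side0.png",0);b=cv2.imread("pics/s4.png",0)
for x in(298,302,306,320,345):print(x,a[240:272:1,x].tolist(),'\n   ',b[240:272:1,x].tolist())
E
```

```text
298 [64, 67, 66, 67, 54, 50, 45, 43, 48, 61, 67, 63, 57, 64, 69, 66, 67, 61, 61, 73, 81, 79, 86, 115, 128, 130, 128, 121, 123, 125, 129, 128] 
    [65, 64, 55, 42, 10, 20, 20, 19, 20, 28, 16, 69, 95, 100, 101, 73, 48, 51, 29, 14, 22, 3, 35, 121, 150, 144, 145, 142, 143, 142, 146, 142]
302 [17, 18, 12, 52, 71, 83, 74, 56, 44, 41, 31, 10, 16, 12, 13, 16, 6, 11, 47, 73, 80, 79, 113, 127, 126, 124, 128, 124, 128, 127, 130, 123] 
    [47, 54, 44, 28, 15, 26, 17, 24, 21, 25, 30, 88, 100, 101, 87, 62, 56, 41, 14, 13, 3, 16, 121, 147, 146, 143, 142, 142, 141, 145, 143, 141]
306 [26, 31, 42, 59, 56, 59, 51, 43, 31, 33, 35, 26, 31, 44, 43, 46, 35, 51, 73, 80, 79, 113, 124, 130, 127, 125, 126, 124, 127, 127, 123, 125] 
    [96, 112, 109, 110, 107, 109, 112, 111, 103, 111, 85, 91, 103, 103, 75, 54, 48, 26, 18, 16, 30, 123, 146, 146, 147, 144, 141, 143, 143, 147, 138, 144]
320 [84, 87, 85, 81, 83, 87, 82, 87, 85, 84, 81, 84, 84, 84, 82, 79, 80, 100, 122, 131, 129, 127, 127, 129, 129, 128, 128, 126, 126, 129, 129, 130] 
    [100, 99, 97, 101, 101, 101, 99, 102, 98, 98, 100, 99, 75, 46, 48, 26, 2, 82, 131, 146, 145, 146, 142, 144, 145, 146, 144, 142, 146, 146, 146, 151]
345 [67, 67, 68, 67, 64, 73, 68, 78, 85, 82, 79, 101, 122, 131, 133, 129, 125, 125, 128, 126, 131, 130, 126, 130, 129, 129, 126, 126, 131, 134, 131, 125] 
    [92, 94, 93, 92, 99, 96, 99, 95, 87, 65, 48, 106, 141, 148, 146, 150, 141, 144, 144, 145, 145, 145, 143, 145, 148, 148, 147, 144, 148, 147, 150, 143]
```

>>> {"fn": "play_rows", "kwargs": {
  "plan": [
    [0,0,0,0,-0.008,0,0.1],
    [0,0,0,0,-0.016,0,0.1],
    [0,0,0,0,-0.024,0,0.1],
    [0,0,0,0,-0.032,0,0.1],
    [0,0,0,0,-0.042,0,0.1],
    [0,0,0,0,-0.042,0,0.1]
  ]
}}

```text
t: 8.62
tcp_pos: [0.5361, 0.0644, 0.0454]
tool_rot: [171.4, -0.0, 81.5]
wrist_force: [-0.4, 0.7, -0.9]
grip_width: 0.0269
grasp_force: 59.1
```

```bash
cat > tgt.py <<'E'
from h import *
import sys
h=float(sys.argv[1]); ty=-7.8
f=np.array([np.cos(np.radians(ty)),np.sin(np.radians(ty)),0]);l=np.array([-f[1],f[0],0])
p=np.array([.4165,-.3761,0])-.034*f-.0045*l;p[2]=h
r=R.from_euler('xyz',[180,0,90+ty],degrees=True)
p0,r0=cur();a=p0.copy();a[2]=max(h,.14);print("up",row(a,r));print("tgt",p,row(p,r));print(np.round(read_state()["qpos"],0))
E
python3 tgt.py .14
```

```text
up [0.1915, 0.0009, -0.0162, 0.0001, 0.0354, -0.2339]
tgt [ 0.38220385 -0.37594404  0.14      ] [0.1915, 0.0009, -0.0162, -1.1457, -0.1792, -0.2667]
[ 28.  32. -49. 117.  44.  41. -57.]
```

>>> {"fn": "play_rows", "kwargs": {
  "plan": [
    [0.05,0,0,0,0.01,-0.06,0.1],
    [0.1,0,0,0,0.02,-0.14,0.1],
    [0.15,0,0,0,0.03,-0.21,0.1],
    [0.19,0,-0.01,-0.06,0.02,-0.24,0.1],
    [0.19,0,-0.016,-0.15,-0.01,-0.245,0.1],
    [0.19,0,-0.016,-0.26,-0.03,-0.245,0.1],
    [0.19,0,-0.016,-0.37,-0.05,-0.25,0.1],
    [0.19,0,-0.016,-0.48,-0.07,-0.25,0.1],
    [0.19,0,-0.016,-0.59,-0.09,-0.25,0.1],
    [0.19,0,-0.016,-0.7,-0.11,-0.255,0.1],
    [0.19,0,-0.016,-0.8,-0.125,-0.26,0.1],
    [0.19,0,-0.016,-0.8,-0.125,-0.26,0.1]
  ]
}}

```text
t: 10.12
tcp_pos: [0.4233, -0.2455, 0.1403]
tool_rot: [180.0, 0.1, 81.9]
wrist_force: [0.0, 0.7, -2.6]
grip_width: 0.0269
grasp_force: 59.4
```

```bash
python3 tgt.py .11
```

```text
up [0.0006, 0.0016, -0.0068, 0.0, -0.0, 0.0009]
tgt [ 0.38220385 -0.37594404  0.11      ] [0.0006, 0.0016, -0.0068, -0.3373, -0.0556, 0.0763]
[ 75.  24. -59. 113.  25.  56.  -4.]
```

>>> {"fn": "play_rows", "kwargs": {
  "plan": [
    [0,0,-0.007,-0.1,-0.017,0,0.1],
    [0,0,-0.007,-0.2,-0.034,0,0.1],
    [0,0,-0.007,-0.28,-0.047,0.02,0.1],
    [0,0,-0.007,-0.337,-0.056,0.07,0.1],
    [0,0,-0.007,-0.337,-0.056,0.14,0.1],
    [0,0,-0.007,-0.337,-0.056,0.2,0.1],
    [0,0,-0.007,-0.337,-0.056,0.26,0.1],
    [0,0,-0.007,-0.337,-0.056,0.3,0.1],
    [0,0,-0.007,-0.337,-0.056,0.3,0.1],
    [0,0,-0.007,-0.337,-0.056,0.3,0.1]
  ]
}}

```text
t: 11.38
tcp_pos: [0.3842, -0.3732, 0.0213]
tool_rot: [179.9, 0.1, 82.5]
wrist_force: [0.6, 0.3, -1.8]
grip_width: 0.0267
grasp_force: 59.4
```

```bash
python3 tgt.py -.01; python3 - <<'E'
from h import *
im=read_camera("top")[:,:,::-1];cv2.imwrite("pics/t2.png",im)
E
```

```text
up [0.0016, 0.0016, 0.0065, -0.0004, 0.0004, -0.2968]
tgt [ 0.38220385 -0.37594404 -0.01      ] [0.0016, 0.0016, 0.0065, -0.0072, -0.0042, 0.0782]
[ 78.  38. -48. 111.  38.  48.   2.]
```

Descend in small steps to feel the floor.

>>> {"fn": "play_rows", "kwargs": {
  "plan": [
    [0,0,0,-0.004,-0.002,0.015,0.1],
    [0,0,0,-0.007,-0.004,0.03,0.1],
    [0,0,0,-0.007,-0.004,0.045,0.1],
    [0,0,0,-0.007,-0.004,0.055,0.1],
    [0,0,0,-0.007,-0.004,0.06,0.1],
    [0,0,0,-0.007,-0.004,0.06,0.1]
  ]
}}

```text
t: 12.18
tcp_pos: [0.3817, -0.3756, -0.0036]
tool_rot: [180.0, 0.0, 82.5]
wrist_force: [-0.4, 0.6, -1.7]
grip_width: 0.0266
grasp_force: 59.3
```

>>> {"fn": "play_rows", "kwargs": {
  "plan": [
    [0,0,0,0,0,0.005,0.1],
    [0,0,0,0,0,0.01,0.1],
    [0,0,0,0,0,0.01,0.1]
  ]
}}

```text
t: 12.55
tcp_pos: [0.3826, -0.376, -0.0069]
tool_rot: [179.9, 0.1, 82.5]
wrist_force: [0.1, 0.8, 9.5]
grip_width: 0.0266
grasp_force: 70.4
```

>>> {"fn": "play_rows", "kwargs": {
  "plan": [
    [0,0,0,0,0,-0.002,0.4],
    [0,0,0,0,0,-0.003,0.5],
    [0,0,0,0,0,-0.003,0.7],
    [0,0,0,0,0,-0.003,0.7],
    [0,0,0,0,0,-0.003,0.7],
    [0,0,0,0,0,-0.02,0.7],
    [0,0,0,0,0,-0.06,0.7],
    [0,0,0,0,0,-0.12,0.7],
    [0,0,0,0,0,-0.22,0.7],
    [0,0,0,0,0,-0.35,0.7],
    [0,0,0,0,0,-0.45,0.7],
    [0,0,0,0,0,-0.45,0.7]
  ]
}}

```text
t: 14.05
tcp_pos: [0.3827, -0.3763, 0.1761]
tool_rot: [179.8, 0.3, 82.5]
wrist_force: [-1.2, -0.9, -1.0]
grip_width: 0.0596
grasp_force: 0.0
```

```bash
python3 - <<'E'
from h import *
c=calibration("wrist");im=read_camera("wrist")[:,:,::-1];cv2.imwrite("pics/w5.png",im)
g=cv2.cvtColor(im,cv2.COLOR_BGR2GRAY)
# expected grille plate in tray, rectify the tray floor plane (z=.012 plate face) into a tray-frame map, 2 mm/px
n=[];ty=np.radians(-7.8)
X,Y=np.meshgrid(np.arange(.12,-.121,-.01),np.arange(.1,-.101,-.01),indexing='ij')
P=np.c_[X.ravel(),Y.ravel(),np.full(X.size,.012)]
u=proj(c,cooker2world([.4165,-.3761,ty],P)).astype(np.float32)
m=cv2.remap(cv2.GaussianBlur(g,(3,3),0),u[:,0].reshape(X.shape),u[:,1].reshape(X.shape),1)
for i,rw in enumerate(m):print("%4d"%(X[i,0]*1000),' '.join("%3d"%v for v in rw))
print(read_state()["wrist_force"])
E
```

```text
120 148 109 108 110 106 104 105 104 101 101 104  92  95  91  87  87  83  84  81  78  84
 110 146 109 109 111 107 105 107 108 106 106 105 102 106 104 104 108 104 103 104 103  87
 100 144 152 166 169 161 158 160 160 156 156 153 146 151 148 148 153 144 145 145 145  87
  90 144 166 165 169 162 158 158 159 155 156 152 146 150 148 147 150 145 145 144 144  82
  80 141 168 165 169 163 158 157 158 155 155 152 146 150 144 148 150 146 144 144 143  46
  70 144 166 163 169 162 157 155 112 154 156 151 146 132 106 148 149 146 146 144 117  86
  60 146 165 162 168 162 132 113 112 111 108 107 106 106 105 105 111 146 146  84  87  49
  50 146 164 160 166 162 138 107  82  81  83  80  77  77  79  78 111 147 145  69  49  49
  40 146 162 159 165 161 138 107  84  81  83  79  78  80  80  79 110 147 147 145 145  88
  30 146 161 157 163 160 129 111 109 107 107 105 105 105 103 101 110 147 146 148 146  91
  20 146 161 155 161 158 132 109 109 106 107 104 104 104 104 100 109 147 148 148 147  92
  10 145 160 152 160 156 134 114 131 131 133 128 127 128 124  87 110 148 148 149 147  94
   0 145 159 152 158 155 133 111 
[... 461 characters left out ...]
100  52  52  67 107 151 151 150 147  91
 -59 121 158 148 153 153 137 106 105 104 103  92  77 102 102 102 107 152 152 150 147  93
 -69 113 156 148 152 152 150 150 148 148 148 110 106 148 148 145 147 151 151 149 146  93
 -79 108 156 148 150 151 150 150 148 147 147 150 148 148 148 144 148 151 150 149 146  92
 -89 100 154 146 149 150 149 149 148 146 147 149 148 147 147 145 146 151 149 148 145  89
 -99  87 153 146 148 150 149 149 147 145 145 149 106 104 105 145 145 151 149 146 145  89
-109  84 151 145 148 148 150 147 147 146 145 149 104 104 104 146 145 150 149  47  45  43
-119  80  87  85  86  87  88  88  89  89  91  90  76  73  72  92  92  93  92  82  82  43
[-0.59368043 -0.22645736 -0.39842426]
```

```bash
python3 -c "
from bench import *
print(sign_off())"
```

```text
the job is handed in; nothing more can be done
None
```

The grille is out of the cooker and lies flat, rib upward, near the centre of the wash tray; it is released, the arm is clear, and the job is handed in with no verdict returned.

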